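Find the rattling parts case and hold it out over the tray

ROBOT

A 6-joint arm with a two-finger parallel gripper is mounted at the origin on a cart in front of the work surface, level with it; the furniture and walls round the work are solid. World frame = base frame: x ahead of the robot, y to its left, z up, the work surface at z = 0. Lengths are in m, angles in rad, forces in N, time in s.
With the tool pointing down it reaches from about 0.25 to 0.725 m from the base axis. Payload 4 kg.
Tool frame: the origin (TCP) lies at the very end of the fingers, on their centre line; the grasp point (between the pads) lies 19 mm behind it; z points along the fingers, y is the line along which they close (so a half turn about z gives the same grasp; the last joint's range is limited). The gripper opens to 85 mm and grips with 20 to 120 N. Pads are 22 mm wide; open, the fingers measure 114 mm over their backs; the gripper's body (76 mm by 85 mm) begins 54 mm behind the grasp point. The pads swing forward as they close: fully open they stand 13 mm farther back than shut.
Start: joints at [-1.331, 0.241, 0.005, 1.335, 0, 1.571], TCP at [0.119, -0.486, 0.205] pointing down, gripper open.
Joint ranges: [-2.72, 2.72], [-1.05, 1.87], [-1.09, 1.28], [-1.99, 2.15], [-1.42, 1.44], [-3.14, 3.14]. Speed limits (rad/s): [2.79, 2.79, 3.14, 3.14, 3.14, 3.14].

INTERFACE

Orientations are given as a unit quaternion [x, y, z, w].
In Python, from workcell import bot, vision, workorder, boxes_of gives the robot as it stands.
- The arm moves only by the tool send_rows, never from a script. Its argument "motion" is text: rows parted by semicolons, each of 5 numbers parted by spaces: the closure, from -1 (fully open) to 1 (shut), so that 0 is half open, then the shift along the tool's x, y, z in cm, then the turn about the tool's z in rad. In form: claw x y z twist; .... A call has 1 to 5 rows; each row is the pose to reach, as a shift and turn from the pose commanded when the call began, along the tool's axes at that moment; what a row does not reach only later rows make up. A row lasts 1/10 s, in which the tool goes at most 50 mm and 8.59 degrees, less where a joint would pass 70% of its speed; a pose out of reach is approached as far as the arm can. A call with a gripper value outside its range is refused whole. The fingers move at their own pace and stop on an object; the grip force is fixed at half the most. Time passes only in rows, so rows that repeat a pose let the fingers close. It gives the time, the measured TCP pose, the force, the opening and the grip force at its end, in the units of the state.
- bot.get_obs(): the state, without advancing time (a new reading comes with each control period).
- vision.camera(name): name is "side" or "top"; returns the picture (420x560x3 uint8, red, green, blue); there is no depth.
- vision.camera_model(name): a dict with "fov_y" (degrees; the focal length in pixels is half the picture's height over the tangent of half this angle, whatever the lens; pixels are square), "cx", "cy" (the principal point, pixels), "world_from_camera" (4x4, takes a point from camera to world coordinates). Camera axes: x right, y down, z forward; pixel columns grow to the right and rows downward; lengths in m; the calibration is good to about 2 mm. A picture is of the moment at which its call begins. camera_model takes no time and is no camera call.
- workorder.job_done(): hands the job in; it is judged then, once.
Trained networks look in the newest picture that a camera, given by its name, has taken for a name from the list of things; names that differ only in an ending like _2 or _b are one class to them, and where a whole thing is asked for, a point or a joint stands for the part that bears it (a point fixed in the world has none). Each returns a list of dicts, best first, with "conf" (0 to 1); they miss things now and then, are a little off and sometimes report something else, mostly with a low value. They report only what shows in the picture. A call takes as long as a camera call.
- boxes_of(camera, target): "rect" ([centre column, centre row, width, height] in pixels, round what is visible of it).
The state is a dict: "clock": time; "joint_pos": joint angles; "joint_vel": joint speeds; "tau": joint torques, N m; "eef_pos": TCP position; "tool_rot": TCP orientation; "ft_force": force on the tool from outside, world axes, zero at the start; "ft_torque": the same for the moment, N m; "grip_width": finger opening in m; "grasp_force": force on a finger pad.
Only numpy, scipy, OpenCV 4.12 (cv2) and the standard library are available. Lean on these libraries where they do the work, as an engineer would, in place of code of your own. Each camera call takes 0.05 s, during which the arm holds its last target. There are 200 camera calls.

TASK

One of the three closed grey parts cases has a loose steel ball rolling about inside. Pick the cases up and shake or rock them end to end to find the one that rattles, standing any silent case you lifted back flat on the bare table, the right way up. Finish while still holding the rattling case level and still above the middle of the long yellow tray, about a hand's breadth clear of it, so that it can be emptied there; do not disturb the tray or the tape measure, tape roll and wood off-cut.

Things in the scene. Friction and masses are not known exactly. Their poses are not given: they have to be found in the camera images.
- case_a_mid (a point): centre of a closed grey parts case, 56 mm wide (its x), 110 long (its y), 44 high (z up), flat on the table, this point 22 mm up; grip across the plain 56 mm sides; hinge at one end, clasp at the other, 4 mm proud. 0.18 to 0.36 kg without contents: weight does not tell. The three look alike, cannot be opened, and lie in a row at least 0.14 m apart, each up to 0.6 rad askew from lengthwise along world y
- case_b_mid (a point): centre of a second case, outwardly the same. One of the three cases, any one, hides a loose steel ball (32 mm, 135 g) that rolls freely 70 mm end to end and knocks; the two others hold only a flat 10 g rubber pad, hardly felt
- case_c_mid (a point): centre of a third case, outwardly the same. Tilted end down, even by 0.1 rad, the ball runs to the lower end within 0.5 s and rests there, 135 g at 35 mm from the case's centre: between the two opposite tilts the moment about the case's centre changes by 0.09 N m, for the others by under 0.01 N m
- tray_mid (a point): centre, half-way up (18.5 mm), of the open yellow plastic tray, 124 mm (its x) x 252 mm (its y) x 37 mm high, with a few thin steel rods fixed in it, loose on the table beyond the cases; the case is to be held above this point
- tape_measure: yellow tape measure, 36x77x62 mm, origin at the centre of its underside; bystander
- tape_roll: roll of masking tape lying flat, 104 mm across, 25 mm high, origin at the centre of its underside; bystander
- offcut: small wood off-cut, 38x60x19 mm, origin at the centre of its underside; bystander

How it is judged:
By the outcome, as a careful person would: the job done as asked, in the order asked, and still so for the second after the job is handed in, while the arm keeps its last pose, push and grip.
It also fails if it takes over 72 s, if anything falls off the work surface, if the arm or the gripper's body presses on something with over 40 N, if the wrist force passes 120 N, or if a joint passes its speed limit or range.

## Working session

There is one attempt and no reset: what is moved stays moved. The work goes in short steps, Python scripts to look and compute and a tool call to move; the robot and the scene stay as the last step left them, time stands still between calls to the robot, and variables do not carry over. Pictures are saved under pics/ and viewed, at most 10 in all, crops included, and the job is handed in when it is done.

Besides the shell and the picture viewer there is one more tool, called as name(argument=value, ...) on one line, values as JSON. send_rows: Moves the arm, as the interface text tells. Its arguments: {"type":"object","properties":{"motion":{"type":"string"}},"required":["motion"]}

```bash
mkdir -p pics; ls; python3 - <<'E'
from workcell import bot, vision, workorder, boxes_of
import cv2, numpy as np
o=bot.get_obs()
for k,v in o.items(): print(k,np.round(v,3))
for c in ("side","top"):
    im=vision.camera(c); cv2.imwrite(f"pics/{c}0.png",im[...,::-1])
    m=vision.camera_model(c); print(c,m)
    for t in ("case_a_mid","tray_mid","tape_measure","tape_roll","offcut"):
        print(c,t,[(round(d["conf"],2),np.round(d["rect"],1).tolist()) for d in boxes_of(c,t)][:5])
E
```

```text
pics
clock 0.0
joint_pos [-1.331  0.241  0.004  1.335  0.     1.571]
joint_vel [ 0.001 -0.001  0.001  0.002  0.002  0.001]
tau [-3.0000e-03 -3.7232e+01  2.5241e+01  1.7000e-02 -0.0000e+00  0.0000e+00]
eef_pos [ 0.119 -0.485  0.204]
tool_rot [ 0.993  0.12  -0.    -0.001]
ft_force [ 0.104  0.386 -0.523]
ft_torque [-0.046 -0.001 -0.031]
grasp_force 0.0
grip_width 0.085
side {'fov_y': 49.06747064928254, 'cx': 288.92686961772273, 'cy': 218.38555611931815, 'world_from_camera': array([[-0.99979406,  0.00289681,  0.0200861 ,  0.52950555],
       [-0.01380976,  0.62814111, -0.77797688,  1.24346211],
       [-0.01487055, -0.77809405, -0.62797175,  1.04520912],
       [ 0.        ,  0.        ,  0.        ,  1.        ]])}
side case_a_mid [(0.81, [312.9, 278.5, 26.1, 35.7])]
side tray_mid [(0.86, [264.4, 222.0, 41.5, 50.4])]
side tape_measure [(0.52, [272.3, 285.3, 13.0, 10.8])]
side tape_roll [(0.81, [316.5, 323.1, 37.2, 38.1])]
side offcut [(0.43, [313.5, 166.2, 13.4, 8.3])]
top {'fov_y': 54.30804014954424, 'cx': 282.3368310265569, 'cy': 211.76615486223517, 'world_from_camera': array([[ 0.02327781, -0.99418765,  0.10511449,  0.42453062],
       [-0.99963927, -0.0245557 , -0.0108792 ,  0.02516881],
       [ 0.01339712, -0.10482333, -0.99440062,  1.13887648],
       [ 0.        ,  0.        ,  0.        ,  1.        ]])}
top case_a_mid [(0.89, [189.8, 227.9, 45.5, 25.9])]
top tray_mid [(0.62, [297.6, 173.1, 96.6, 56.8])]
top tape_measure [(0.75, [169.8, 187.7, 31.0, 21.8])]
top tape_roll [(0.74, [130.1, 230.0, 40.1, 36.2])]
top offcut []
```

View pics/top0.png

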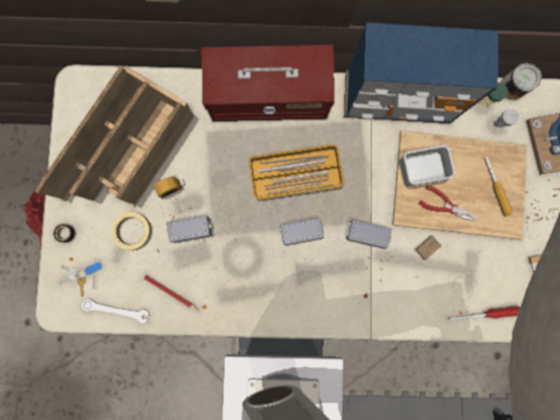

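View pics/side0.png

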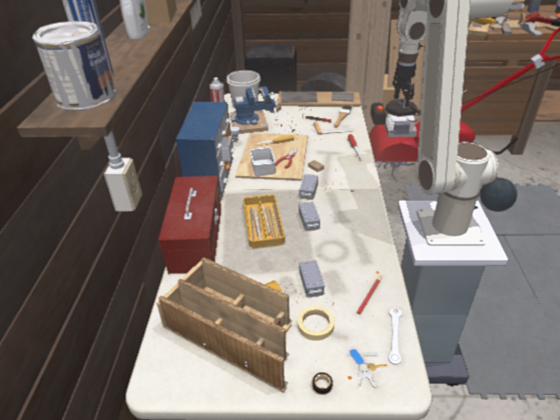

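```bash
cat > h.py <<'E'
from workcell import bot, vision, workorder, boxes_of
import cv2, numpy as np
from scipy.optimize import minimize
M={c:vision.camera_model(c) for c in("side","top")}
def proj(c,P,lens="pin"):
    m=M[c]; W=np.array(m["world_from_camera"]); p=(np.atleast_2d(P)-W[:3,3])@W[:3,:3]
    f=210/np.tan(np.radians(m["fov_y"]/2)); r=np.hypot(p[:,0],p[:,1]); th=np.arctan2(r,p[:,2])
    k={"pin":np.tan(th),"equi":th,"stereo":2*np.tan(th/2),"solid":2*np.sin(th/2)}[lens]
    return np.c_[m["cx"]+f*k*p[:,0]/r, m["cy"]+f*k*p[:,1]/r]
def ray(c,u,z,lens="pin"):
    s=minimize(lambda q:((proj(c,[[q[0],q[1],z]],lens)[0]-u)**2).sum(),[.45,0.02],method="Nelder-Mead",options=dict(xatol=1e-5,fatol=1e-6))
    return s.x
def box(x,y,yaw,d,z0=0):
    c,s=np.cos(yaw),np.sin(yaw); q=np.array([[a,b,h] for a in(-.5,.5) for b in(-.5,.5) for h in(0,1)])*d
    return np.c_[x+c*q[:,0]-s*q[:,1], y+s*q[:,0]+c*q[:,1], z0+q[:,2]]
def hullmask(pts,shape=(420,560)):
    k=np.zeros(shape,np.uint8); h=cv2.convexHull((pts*16).astype(np.int32)); cv2.fillConvexPoly(k,h,255,cv2.LINE_AA,4); return k/255.
def comp(mask,u):
    n,l=cv2.connectedComponents(mask.astype(np.uint8)); ys,xs=np.nonzero(l); i=np.argmin((xs-u[0])**2+(ys-u[1])**2); return (l==l[ys[i],xs[i]])
E
cat > fit.py <<'E'
from h import *
im={c:cv2.imread(f"pics/{c}0.png").astype(int) for c in M}
def grey(i): return (i[...,0]-i[...,2]>-2)&(i[...,2]<190)&(abs(i[...,0]-i[...,2])<50)
U=dict(L=((189,228),(312,278)),M=((301,231),(309,215)),R=((369,234),(309,186)))
for n,(t,s) in U.items():
    mk={}
    for c,u in(("top",t),("side",s)):
        g=cv2.morphologyEx(grey(im[c]).astype(np.uint8),cv2.MORPH_OPEN,np.ones((3,3)))
        mk[c]=comp(g,u); 
        ys,xs=np.nonzero(mk[c]); print(n,c,mk[c].sum(),xs.min(),xs.max(),ys.min(),ys.max())
    for lens in("pin","equi"):
        x0=ray("top",np.array(t),.04,lens)
        def cost(q):
            e=0
            for c in mk:
                h=hullmask(proj(c,box(q[0],q[1],q[2],(.056,.114,.044),q[3]),lens)); e+=abs(h-mk[c]).sum()/mk[c].sum()
            return e
        best=min((minimize(cost,[*x0,y,0],method="Nelder-Mead",options=dict(initial_simplex=np.array([[*x0,y,0]]+[[x0[0]+a,x0[1]+b,y+d,e] for a,b,d,e in((.02,0,0,0),(0,.02,0,0),(0,0,.2,0),(0,0,0,.015))]))) for y in(-.3,0,.3)),key=lambda r:r.fun)
        print(n,lens,np.round(best.x,4),round(best.fun,3))
E
python3 fit.py
```

```text
L top 837 168 210 216 241
L side 654 299 323 261 296
L pin [ 0.4904  0.2618  0.1204 -0.0103] 0.527
L equi [ 0.4896  0.2685  0.1155 -0.0034] 0.441
M top 811 281 322 218 243
M side 427 299 319 202 229
M pin [ 0.4914 -0.0425  0.122  -0.0082] 0.563
M equi [ 0.4911 -0.043   0.1262 -0.0082] 0.549
R top 824 348 390 220 247
R side 331 300 317 175 198
R pin [ 0.4877 -0.2313 -0.1199 -0.0133] 0.654
R equi [ 0.4889 -0.2349 -0.1084 -0.014 ] 0.578
```

```bash
cat > ov.py <<'E'
from h import *
im={c:cv2.imread(f"pics/{c}0.png") for c in M}
F=dict(L=(.4904,.2618,.12),M=(.4914,-.0425,.122),R=(.4877,-.2313,-.12))
F2=dict(L=(.4896,.2685,.1155),M=(.4911,-.043,.126),R=(.4889,-.2349,-.108))
rows=[]
for c,cs in(("top",[(189,228),(301,231),(369,234)]),("side",[(312,278),(309,215),(309,186)])):
    row=[]
    for n,u in zip("LMR",cs):
        x,y=u[0]-32,u[1]-32; a=cv2.resize(im[c][y:y+64,x:x+64],None,fx=4,fy=4,interpolation=cv2.INTER_CUBIC)
        for F_,lens,col in((F,"pin",(0,0,255)),(F2,"equi",(0,255,0))):
            p=(proj(c,box(*F_[n],(.056,.11,.044)),lens)-[x,y]+.5)*4
            cv2.polylines(a,[cv2.convexHull(p.astype(np.int32))],True,col,1)
        row.append(a)
    rows.append(np.hstack(row))
cv2.imwrite("pics/ov.png",np.vstack(rows))
E
python3 ov.py
```

```text
(no output)
```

View pics/ov.png

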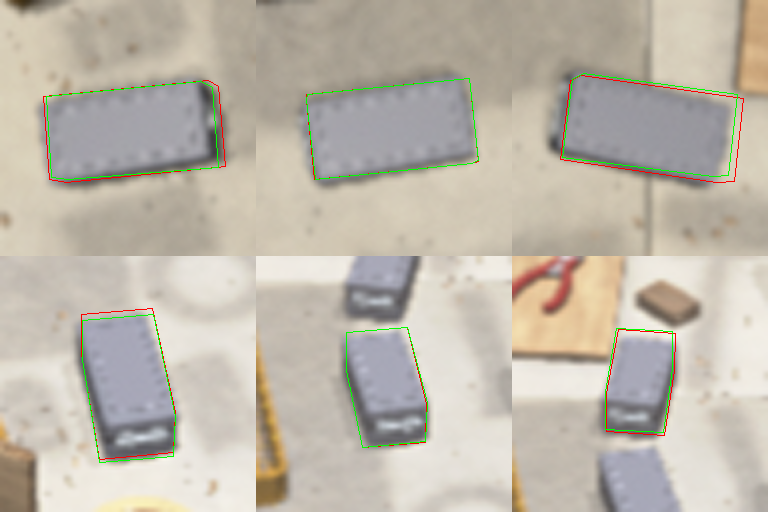

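```bash
cat > fit2.py <<'E'
from h import *
im={c:cv2.imread(f"pics/{c}0.png").astype(int) for c in M}
U=dict(L=((189,228),(310,274)),M=((301,231),(307,212)),R=((369,234),(309,183)))
MK={}
for n,us in U.items():
    for c,u in zip(("top","side"),us):
        i=im[c]; ref=np.median(i[u[1]-3:u[1]+4,u[0]-3:u[0]+4].reshape(-1,3),0)
        g=(abs(i-ref).max(2)<28)&(i[...,0]-i[...,2]>-4); g=cv2.morphologyEx(g.astype(np.uint8),cv2.MORPH_OPEN,np.ones((3,3)))
        m=comp(g,u).astype(np.uint8); MK[n,c]=cv2.morphologyEx(m,cv2.MORPH_CLOSE,np.ones((3,3)))
        r=cv2.minAreaRect(np.argwhere(MK[n,c]).astype(np.float32)); print(n,c,ref,m.sum(),np.round(r[0],1),np.round(r[1],1),round(r[2],1))
def top(q): return box(q[0],q[1],q[2],(.054,.108,0.),q[3])
for lens in("pin","equi","stereo"):
    for n in U:
        x0=ray("top",np.array(U[n][0]),.044,lens)
        def cost(q): return sum(abs(hullmask(proj(c,top(q),lens))-MK[n,c]).sum()/MK[n,c].sum() for c in M)
        st=lambda y:np.array([[*x0,y,.044]]+[[x0[0]+a,x0[1]+b,y+d,.044+e] for a,b,d,e in((.015,0,0,0),(0,.015,0,0),(0,0,.2,0),(0,0,0,.015))])
        b=min((minimize(cost,st(y)[0],method="Nelder-Mead",options=dict(initial_simplex=st(y))) for y in(-.3,0,.3)),key=lambda r:r.fun)
        print(lens,n,np.round(b.x,4),round(b.fun,3))
    for t in (((297.6,173.1),(264.4,222.0)),):
        print("tray top/side z=.0185",ray("top",np.array(t[0]),.03,lens),ray("side",np.array(t[1]),.0185,lens))
E
python3 fit2.py
```

```text
L top [170. 163. 164.] 749 [228.  187.3] [19.1 39.5] 9.8
L side [183. 167. 167.] 460 [273.5 311.6] [28.4 17.6] 15.9
M top [169. 163. 163.] 771 [230.6 301.5] [19. 42.] 11.3
M side [183. 168. 167.] 279 [211.3 309. ] [21.9 14.3] 20.6
R top [160. 153. 154.] 762 [233.3 369.9] [40.3 19.2] 76.9
R side [184. 168. 169.] 210 [182.3 308.2] [13.2 17.3] 74.1
pin L [0.4901 0.2645 0.188  0.0406] 0.334
pin M [ 0.4911 -0.0398  0.2247  0.0408] 0.367
pin R [ 0.4894 -0.2247 -0.1972  0.0373] 0.423
tray top/side z=.0185 [ 0.64976835 -0.02647304] [ 0.64851594 -0.00861935]
equi L [0.4899 0.2702 0.2028 0.0454] 0.252
equi M [ 0.4909 -0.0402  0.2226  0.041 ] 0.358
equi R [ 0.4884 -0.2293 -0.2011  0.0357] 0.353
tray top/side z=.0185 [ 0.65014804 -0.02660934] [ 0.64859669 -0.00860279]
stereo L [0.4897 0.2687 0.2025 0.0441] 0.272
stereo M [ 0.4909 -0.0404  0.2226  0.0409] 0.36
stereo R [ 0.4888 -0.2279 -0.2048  0.0367] 0.363
tray top/side z=.0185 [ 0.65005325 -0.02657686] [ 0.64857798 -0.00860483]
```

```bash
cat >> h.py <<'E'
def go(x,y,z,yaw=None,o=None):
    from scipy.spatial.transform import Rotation as R
    o=o or bot.get_obs(); r=R.from_quat(o["tool_rot"]); d=r.inv().apply(np.array([x,y,z])-o["eef_pos"])*100
    tx=r.apply([1,0,0]); cur=np.arctan2(tx[1],tx[0]); 
    tw=0 if yaw is None else -((yaw-cur+np.pi)%(2*np.pi)-np.pi)
    print("clock %.2f"%o["clock"],"eef",np.round(o["eef_pos"],4),"yaw %.3f"%cur,"tilt",np.round(r.apply([0,0,1]),3),"shift cm",np.round(d,2),"twist %.3f"%tw)
E
python3 - <<'E'
from h import *
go(.489,-.226,.12,np.pi/2-.2)
for n,u,z in(("measure",(169,187),.05),("roll",(131,231),.02),("offcut",(428,247),.02)): print(n,ray("top",np.array(u),z,"equi").round(3))
t=[ray("top",np.array(u),.037,"equi") for u in((250,155),(337,147),(342,189),(257,199))]; print(np.round(t,3),np.mean(t,0))
E
```

```text
clock 0.60 eef [ 0.1188 -0.4857  0.2048] yaw 0.240 tilt [ 0. -0. -1.] shift cm [ 42.13 -16.43   8.48] twist -1.131
measure [0.601 0.327]
roll [0.477 0.443]
offcut [ 0.452 -0.407]
[[ 0.697  0.106]
 [ 0.727 -0.136]
 [ 0.608 -0.149]
 [ 0.574  0.083]] [ 0.65146759 -0.02400517]
```

send_rows(motion="-1 5 -1.9 0 -0.15; -1 10 -3.9 0 -0.3; -1 14 -5.5 0 -0.45; -1 19 -7.4 0 -0.6; -1 23 -9 0 -0.75")

```text
clock: 1.1
eef_pos: [0.3223, -0.3424, 0.2051]
tool_rot: [0.879, 0.478, 0.0, 0.0]
ft_force: [0.5, 0.0, -0.0]
grip_width: 0.0857
grasp_force: 0.0
```

```bash
python3 - <<'E'
from h import *
go(.489,-.226,.12,np.pi/2-.2)
E
```

```text
clock 1.10 eef [ 0.3223 -0.3424  0.2051] yaw 0.996 tilt [ 0.001 -0.001 -1.   ] shift cm [18.83  7.65  8.51] twist -0.375
```

send_rows(motion="-1 4.5 1.8 1.2 -0.13; -1 9 3.6 3 -0.26; -1 13.4 5.4 5 -0.375; -1 17 6.9 7 -0.375; -1 18.8 7.7 8.5 -0.375")

```text
clock: 1.6
eef_pos: [0.4907, -0.2262, 0.1184]
tool_rot: [0.775, 0.632, 0.0, -0.0]
ft_force: [-0.0, -0.1, -0.2]
grip_width: 0.0854
grasp_force: 0.0
```

send_rows(motion="-1 0 0 0 0; -1 0 0 0 0")

```text
clock: 1.8
eef_pos: [0.488, -0.2284, 0.1195]
tool_rot: [0.776, 0.631, -0.001, -0.001]
ft_force: [0.7, -0.4, -0.0]
grip_width: 0.0854
grasp_force: 0.0
```

```bash
cat > look.py <<'E'
from h import *
import sys
n,x,y,z,yaw=sys.argv[1],*map(float,sys.argv[2:6])
o=bot.get_obs(); go(x,y,z,yaw,o)
out=[]
for c in("side","top"):
    i=vision.camera(c)[...,::-1].copy(); cv2.imwrite(f"pics/{n}_{c}.png",i)
    u=proj(c,[[x,y,.05]],"equi")[0].astype(int)-[40,45]; u=np.clip(u,0,[480,330]); a=i[u[1]:u[1]+90,u[0]:u[0]+80].copy(); a=cv2.resize(a,None,fx=5,fy=5,interpolation=cv2.INTER_CUBIC)
    q=(proj(c,o["eef_pos"][None],"equi")[0]-u+.5)*5; cv2.circle(a,tuple(q.astype(int)),4,(0,0,255),-1); out.append(a)
    print(c,"crop origin",u)
cv2.imwrite(f"pics/{n}.png",np.hstack(out))
E
python3 look.py R1 .489 -.226 .12 1.3708
```

```text
clock 1.80 eef [ 0.488  -0.2284  0.1195] yaw 1.366 tilt [-0.001  0.    -1.   ] shift cm [ 0.26  0.04 -0.05] twist -0.005
side crop origin [268 134]
top crop origin [330 187]
```

View pics/R1.png

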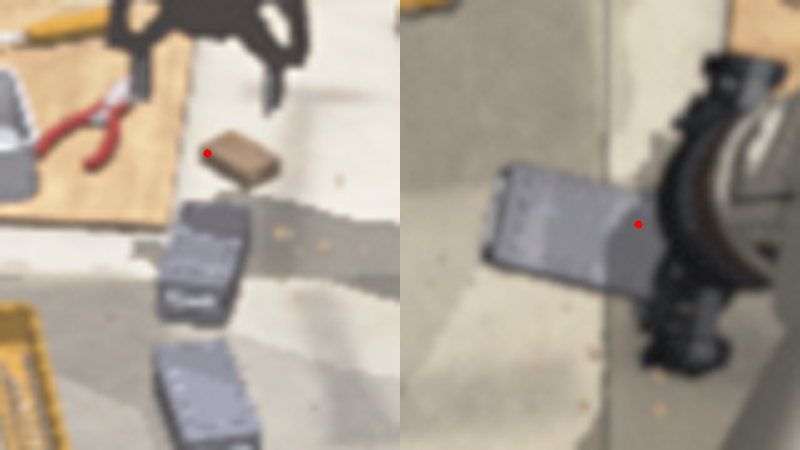

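send_rows(motion="-1 0.2 0 2 0; -1 0.2 0 4 0; -1 0.2 0 5.5 0; -1 0.2 0 5.5 0; -1 0.2 0 5.5 0")

```text
clock: 2.4
eef_pos: [0.4886, -0.2278, 0.0659]
tool_rot: [0.777, 0.63, 0.0, 0.001]
ft_force: [0.5, 0.6, 0.5]
grip_width: 0.0856
grasp_force: 0.0
```

```bash
python3 - <<'E'
from h import *
print("start TCP in side px",proj("side",[[.1188,-.4857,.2048]]))
o=bot.get_obs(); go(.489,-.226,.064,1.3708,o); e=o["eef_pos"]
ims=[]
for f,u in((cv2.imread("pics/side0.png"),(370,50)),(vision.camera("side")[...,::-1],(275,125))):
    a=cv2.resize(f[u[1]:u[1]+80,u[0]:u[0]+70],None,fx=5.6,fy=5.6,interpolation=cv2.INTER_CUBIC)
    for P,col in(([.1188,-.4857,.2048],(0,0,255)),(e,(0,0,255)),(e+[.05,-.01,0],(0,255,0)),(e-[.05,-.01,0],(0,255,0))):
        q=(proj("side",[P])[0]-u+.5)*5.6; cv2.circle(a,tuple(q.astype(int)),3,col,-1)
    ims.append(a)
cv2.imwrite("pics/R2.png",np.hstack(ims))
E
```

```text
start TCP in side px [[399.21331227 111.44656472]]
clock 2.40 eef [ 0.4886 -0.2278  0.0659] yaw 1.363 tilt [ 0.001 -0.001 -1.   ] shift cm [0.19 0.   0.19] twist -0.008
```

View pics/R2.png

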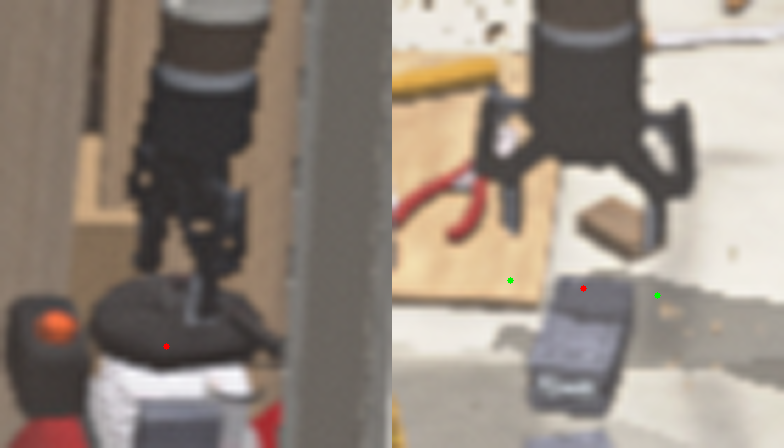

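send_rows(motion="-1 0.2 0 2 0; -1 0.2 0 4 0; -1 0.2 0 4.8 0; -1 0.2 0 4.8 0; -1 0.2 0 4.8 0")

```text
clock: 2.95
eef_pos: [0.4899, -0.2253, 0.0179]
tool_rot: [0.776, 0.631, 0.0, 0.001]
ft_force: [0.2, 0.6, 0.5]
grip_width: 0.0852
grasp_force: 0.0
```

```bash
cat > two.py <<'E'
from h import *
import sys
o=bot.get_obs(); e=o["eef_pos"]; go(*e,None,o); print(np.round(o["ft_force"],2),np.round(o["ft_torque"],3))
ims=[]
for c in("side","top"):
    f=vision.camera(c)[...,::-1]; u=np.clip((proj(c,[e],"equi")[0]-[35,45]).astype(int),0,[489,339])
    a=cv2.resize(f[u[1]:u[1]+80,u[0]:u[0]+70],None,fx=5.6,fy=5.6,interpolation=cv2.INTER_CUBIC)
    q=(proj(c,[e],"equi")[0]-u+.5)*5.6; cv2.circle(a,tuple(q.astype(int)),3,(0,0,255),-1); ims.append(a)
cv2.imwrite(f"pics/{sys.argv[1]}.png",np.hstack(ims))
E
python3 two.py R3
```

```text
clock 2.95 eef [ 0.4899 -0.2253  0.0179] yaw 1.365 tilt [ 0.001 -0.001 -1.   ] shift cm [0. 0. 0.] twist 0.000
[0.18 0.61 0.47] [0.013 0.025 0.003]
```

View pics/R3.png

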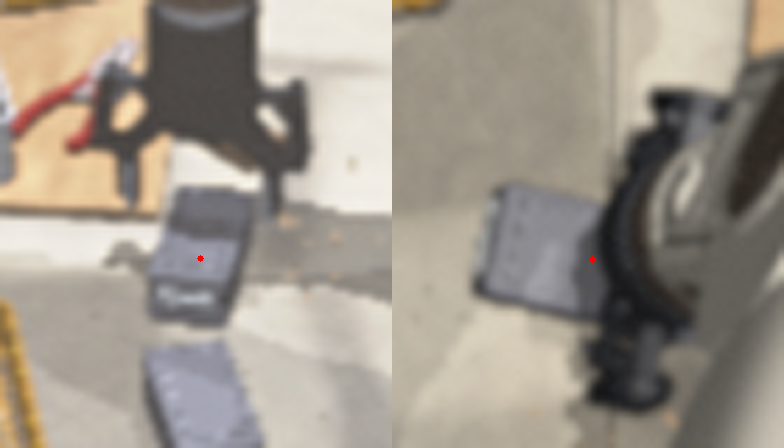

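send_rows(motion="-1 0 0 0.6 0; -1 0 0 1.2 0; -1 0 0 1.8 0; -1 0 0 1.8 0")

```text
clock: 3.45
eef_pos: [0.4881, -0.2243, -0.0025]
tool_rot: [0.776, 0.631, -0.001, -0.001]
ft_force: [0.0, -0.2, -1.0]
grip_width: 0.0855
grasp_force: 0.0
```

```bash
python3 two.py R4
```

```text
clock 3.45 eef [ 0.4881 -0.2243 -0.0025] yaw 1.365 tilt [-0.002  0.001 -1.   ] shift cm [0. 0. 0.] twist 0.000
[ 0.03 -0.17 -0.99] [-0.017 -0.021 -0.016]
```

View pics/R4.png

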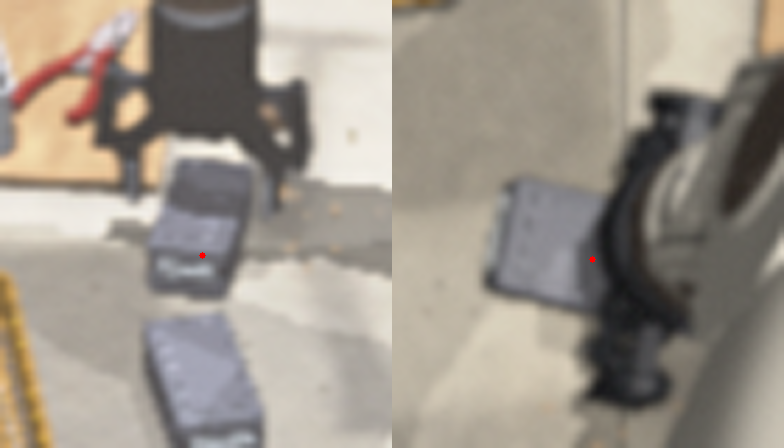

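send_rows(motion="-1 0 0 0.3 0; -1 0 0 0.7 0; -1 0 0 0.7 0")

```text
clock: 3.85
eef_pos: [0.4887, -0.2246, -0.0088]
tool_rot: [0.776, 0.631, -0.0, -0.0]
ft_force: [-0.4, 0.6, -0.9]
grip_width: 0.0855
grasp_force: 0.0
```

send_rows(motion="-1 0 0 0.3 0; -1 0 0 0.3 0")

```text
clock: 4.05
eef_pos: [0.4889, -0.2247, -0.0116]
tool_rot: [0.776, 0.631, -0.0, -0.0]
ft_force: [-0.0, -0.4, -0.6]
grip_width: 0.0854
grasp_force: 0.0
```

send_rows(motion="-1 0 0 0.2 0; -1 0 0 0.3 0")

```text
clock: 4.25
eef_pos: [0.4891, -0.2248, -0.0143]
tool_rot: [0.776, 0.631, 0.0, -0.0]
ft_force: [-0.2, -0.9, -0.2]
grip_width: 0.0854
grasp_force: 0.0
```

send_rows(motion="-1 0 0 0.2 0; -1 0 0 0.2 0")

```text
clock: 4.45
eef_pos: [0.489, -0.2247, -0.0165]
tool_rot: [0.776, 0.631, -0.0, -0.0]
ft_force: [0.2, 0.1, 0.4]
grip_width: 0.0853
grasp_force: 0.0
```

send_rows(motion="-1 0 0 0.3 0; -1 0 0 0.6 0; -1 0 0 0.6 0")

```text
clock: 4.75
eef_pos: [0.4887, -0.2246, -0.0228]
tool_rot: [0.776, 0.631, -0.0, -0.0]
ft_force: [-0.1, 0.2, 0.2]
grip_width: 0.0852
grasp_force: 0.0
```

send_rows(motion="-1 0 0 0.2 0; -1 0 0 0.4 0; -1 0 0 0.4 0")

```text
clock: 5.05
eef_pos: [0.4889, -0.2247, -0.0265]
tool_rot: [0.776, 0.631, -0.0, -0.0]
ft_force: [0.3, -1.0, -0.1]
grip_width: 0.0854
grasp_force: 0.0
```

send_rows(motion="0 0 0 0 0; 1 0 0 0 0; 1 0 0 0 0; 1 0 0 0 0; 1 0 0 0 0")

```text
clock: 5.55
eef_pos: [0.4893, -0.2249, -0.026]
tool_rot: [0.776, 0.631, 0.0, 0.0]
ft_force: [-0.8, -0.8, 3.0]
grip_width: 0.0556
grasp_force: 64.9
```

send_rows(motion="1 0 0 0 0; 1 0 0 0 0")

```text
clock: 5.75
eef_pos: [0.4892, -0.2249, -0.0259]
tool_rot: [0.776, 0.631, 0.0, 0.0]
ft_force: [-0.4, 1.7, 4.0]
grip_width: 0.0554
grasp_force: 64.9
```

```bash
python3 two.py R5
```

```text
clock 5.75 eef [ 0.4892 -0.2249 -0.0259] yaw 1.365 tilt [ 0. -0. -1.] shift cm [0. 0. 0.] twist 0.000
[-0.36  1.7   4.01] [ 0.059  0.344 -0.007]
```

View pics/R5.png

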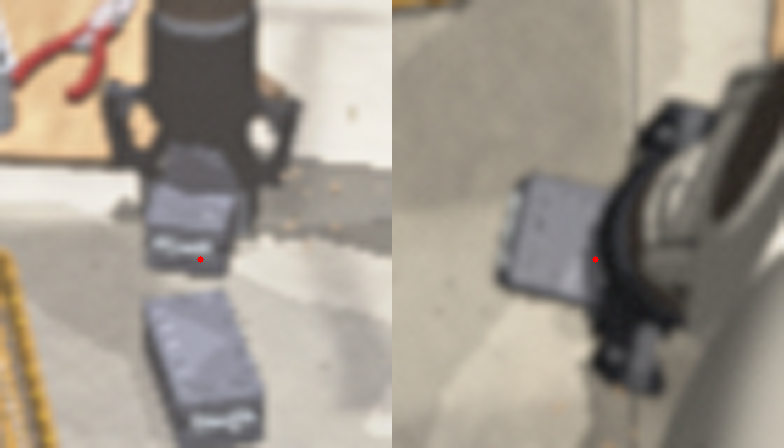

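send_rows(motion="1 0 0 -2 0; 1 0 0 -5 0; 1 0 0 -9 0; 1 0 0 -10 0; 1 0 0 -10 0")

```text
clock: 6.35
eef_pos: [0.4905, -0.2254, 0.075]
tool_rot: [0.776, 0.631, 0.001, 0.002]
ft_force: [0.1, 1.0, -3.3]
grip_width: 0.0553
grasp_force: 64.7
```

```bash
cat > feel.py <<'E'
from h import *
import sys
from scipy.spatial.transform import Rotation as R
for k in range(int(sys.argv[1])):
    o=bot.get_obs(); r=R.from_quat(o["tool_rot"]).inv()
    print("%.2f"%o["clock"],"e",np.round(o["eef_pos"],4),"F",np.round(r.apply(o["ft_force"]),2),"T(tool)",np.round(r.apply(o["ft_torque"]),3),"w",round(o["grip_width"],4),"tau",np.round(o["tau"],2)[[1,2,3,4,5]]); vision.camera("side")
E
python3 feel.py 6
```

```text
6.35 e [ 0.4905 -0.2254  0.075 ] F [ 1.04 -0.12  3.25] T(tool) [-0.056  0.041  0.003] w 0.0553 tau [-4.516e+01  2.425e+01  3.400e-01  1.000e-02 -0.000e+00]
6.40 e [ 0.489  -0.2247  0.0732] F [-0.28 -0.75  3.79] T(tool) [ 0.059 -0.001 -0.026] w 0.0552 tau [-4.558e+01  2.478e+01 -0.000e+00  1.000e-02  0.000e+00]
6.45 e [ 0.488  -0.2243  0.0721] F [ 1.18 -0.4   3.23] T(tool) [-0.011  0.027  0.045] w 0.0552 tau [-4.535e+01  2.458e+01 -8.000e-02  1.000e-02  0.000e+00]
6.50 e [ 0.4875 -0.2241  0.0716] F [ 0.38 -1.26  1.63] T(tool) [-0.01  -0.032  0.03 ] w 0.0551 tau [-4.500e+01  2.424e+01 -6.000e-02  1.000e-02  0.000e+00]
6.55 e [ 0.4874 -0.224   0.0714] F [ 0.08 -0.8   3.27] T(tool) [-0.024 -0.047  0.018] w 0.0557 tau [-4.467e+01  2.394e+01 -2.000e-02  1.000e-02  0.000e+00]
6.60 e [ 0.4875 -0.2241  0.0715] F [-0.57 -0.07  2.23] T(tool) [-0.057 -0.015 -0.032] w 0.0554 tau [-4.441e+01  2.372e+01  1.000e-02  1.000e-02 -0.000e+00]
```

```bash
cat > feel.py <<'E'
from h import *
import sys
from scipy.spatial.transform import Rotation as R
A=[]
for k in range(int(sys.argv[1])):
    o=bot.get_obs(); r=R.from_quat(o["tool_rot"]).inv()
    T=r.apply(o["ft_torque"]); F=r.apply(o["ft_force"]); A.append([*F,*T])
    print("%.2f"%o["clock"],"F",np.round(F,1),"Tool T",np.round(T,3),"tau4-6",np.round(o["tau"],4)[3:].tolist(),"vx %.4f"%o["joint_vel"][4]); vision.camera("side")
h=np.array(A[2:]); print("mean F",h.mean(0)[:3].round(2),"T",h.mean(0)[3:].round(4),"sd",h.std(0).round(3)); go(*o["eef_pos"],None,o)
E
echo
```

send_rows(motion="1 5 0 0 0; 1 0 0 0 0; 1 5 0 0 0")

```text
clock: 6.95
eef_pos: [0.4959, -0.1913, 0.0731]
tool_rot: [0.784, 0.621, -0.004, 0.003]
ft_force: [1.7, -0.9, -1.0]
grip_width: 0.0556
grasp_force: 66.2
```

```bash
python3 feel.py 12
```

```text
6.95 F [-0.4  1.9  1. ] Tool T [-0.269 -0.721  0.046] tau4-6 [0.7008, 0.2364, -1.4503] vx 0.1976
7.00 F [ 6.6 -2.   4.5] Tool T [0.212 0.899 0.154] tau4-6 [-1.1432, -2.8384, 0.1362] vx -0.0259
7.05 F [0.9 0.9 2.1] Tool T [-0.284 -0.908 -0.226] tau4-6 [-0.1594, 0.1661, 0.2856] vx -0.1956
7.10 F [-0.3  0.8  3.1] Tool T [ 0.003 -0.058  0.006] tau4-6 [0.0213, 0.1846, 0.0785] vx -0.0278
7.15 F [ 0.1 -0.3  2.2] Tool T [ 0.025 -0.004  0.009] tau4-6 [0.0488, 0.0674, 0.0199] vx -0.0079
7.20 F [-0.  -0.   3.6] Tool T [-0.037  0.013  0.031] tau4-6 [0.0379, 0.0141, 0.0039] vx -0.0025
7.25 F [ 0.5 -0.2  3. ] Tool T [-0.023 -0.025  0.027] tau4-6 [0.0256, -0.0016, -0.0002] vx 0.0018
7.30 F [ 0.5 -0.1  3.3] Tool T [ 0.011 -0.026  0.047] tau4-6 [0.0167, -0.0042, -0.001] vx 0.0020
7.35 F [-0.8  0.4  3. ] Tool T [-0.02   0.014 -0.047] tau4-6 [0.0111, -0.0031, -0.001] vx -0.0011
7.40 F [ 0.3 -0.7  2.9] Tool T [-0.036 -0.039 -0.024] tau4-6 [0.0073, -0.0012, -0.0009] vx 0.0013
7.45 F [-0.5 -0.   2.4] Tool T [-0.007 -0.02   0.007] tau4-6 [0.0048, 0.0006, -0.0007] vx 0.0008
7.50 F [-1.1 -0.9  2.9] Tool T [-0.006 -0.026  0.03 ] tau4-6 [0.0031, 0.002, -0.0005] vx 0.0019
mean F [-0.04 -0.02  2.84] T [-0.0376 -0.1079 -0.0141] sd [0.584 0.562 0.446 0.084 0.268 0.075]
clock 7.50 eef [ 0.4995 -0.1758  0.0737] yaw 1.365 tilt [-0. -0. -1.] shift cm [0. 0. 0.] twist 0.000
```

send_rows(motion="1 -5 0 0 0; 1 -5 0 0 0")

```text
clock: 7.75
eef_pos: [0.4888, -0.2293, 0.0741]
tool_rot: [0.778, 0.629, -0.001, 0.002]
ft_force: [0.5, 0.3, -2.6]
grip_width: 0.0551
grasp_force: 71.9
```

```bash
python3 feel.py 12
```

```text
7.75 F [0.4 0.4 2.6] Tool T [ 0.01   0.099 -0.049] tau4-6 [-0.0026, -0.3574, -0.3203] vx 0.0772
7.80 F [ 1.1 -0.4  3.3] Tool T [-0.052 -0.019  0.02 ] tau4-6 [-0.1217, -0.2431, -0.0808] vx 0.0302
7.85 F [ 0.4 -0.   2.4] Tool T [-0.008 -0.014 -0.025] tau4-6 [-0.095, -0.1021, -0.0187] vx 0.0065
7.90 F [0.4 0.5 2.9] Tool T [0.023 0.062 0.034] tau4-6 [-0.0523, -0.0446, -0.0025] vx 0.0006
7.95 F [-0.1 -0.5  2.9] Tool T [-0.055  0.024  0.022] tau4-6 [-0.0233, -0.0237, 0.0013] vx -0.0027
8.00 F [ 0.2 -0.2  2.5] Tool T [ 0.035 -0.002  0.01 ] tau4-6 [-0.0072, -0.0146, 0.0019] vx -0.0013
8.05 F [-0.6  0.8  2.3] Tool T [0.023 0.    0.027] tau4-6 [0.0007, -0.0092, 0.0017] vx -0.0031
8.10 F [0.3 0.2 3.5] Tool T [-0.049 -0.037  0.024] tau4-6 [0.0042, -0.0049, 0.0014] vx -0.0013
8.15 F [-0.6 -0.3  2.1] Tool T [-0.008  0.012  0.011] tau4-6 [0.0055, -0.0015, 0.0011] vx -0.0014
8.20 F [0.  0.3 3.1] Tool T [ 0.006 -0.021  0.046] tau4-6 [0.0057, 0.0013, 0.0008] vx -0.0017
8.25 F [-0.5  0.3  3. ] Tool T [-0.053  0.012  0.029] tau4-6 [0.0054, 0.0035, 0.0006] vx 0.0005
8.30 F [-0.3  0.2  2.5] Tool T [-0.019 -0.002 -0.021] tau4-6 [0.005, 0.005, 0.0005] vx 0.0001
mean F [-0.08  0.13  2.72] T [-0.0105  0.0036  0.0156] sd [0.395 0.356 0.43  0.031 0.026 0.022]
clock 8.30 eef [ 0.4893 -0.2243  0.0738] yaw 1.366 tilt [ 0. -0. -1.] shift cm [0. 0. 0.] twist 0.000
```

send_rows(motion="1 4 0 0 0; 1 7 0 0 0; 1 9 0 0 0; 1 10 0 0 0; 1 10 0 0 0")

```text
clock: 8.85
eef_pos: [0.5099, -0.1259, 0.0739]
tool_rot: [0.775, 0.632, -0.0, 0.0]
ft_force: [0.5, -0.4, -2.9]
grip_width: 0.0555
grasp_force: 71.9
```

```bash
sed -i 's/A\[2:\]/A[5:]/' feel.py; python3 feel.py 13|tail -9
```

```text
9.15 F [-0.9 -0.5  2.3] Tool T [ 0.027  0.044 -0.007] tau4-6 [0.0014, 0.0096, -0.0018] vx 0.0008
9.20 F [ 0.4 -0.2  2.9] Tool T [ 0.054  0.004 -0.025] tau4-6 [0.0012, 0.0068, -0.0014] vx 0.0002
9.25 F [ 0.  -0.2  2.7] Tool T [ 0.014 -0.018 -0.065] tau4-6 [0.0013, 0.0046, -0.0011] vx 0.0001
9.30 F [-0.  -0.8  2.3] Tool T [-0.04   0.02   0.001] tau4-6 [0.0014, 0.003, -0.0008] vx 0.0008
9.35 F [ 0.6 -0.1  3.3] Tool T [ 0.009 -0.001  0.052] tau4-6 [0.0015, 0.002, -0.0006] vx -0.0005
9.40 F [-0.5 -0.3  2.5] Tool T [-0.024  0.028  0.081] tau4-6 [0.0016, 0.0012, -0.0005] vx -0.0001
9.45 F [ 1.1 -0.1  1.7] Tool T [-0.033 -0.017  0.093] tau4-6 [0.0017, 0.001, -0.0004] vx -0.0003
mean F [ 0.12 -0.31  2.54] T [-0.0007  0.01    0.0113] sd [0.597 0.234 0.443 0.03  0.02  0.054]
clock 9.45 eef [ 0.5096 -0.1272  0.0738] yaw 1.364 tilt [-0.  0. -1.] shift cm [0. 0. 0.] twist 0.000
```

send_rows(motion="1 -4 0 0 0; 1 -7 0 0 0; 1 -9 0 0 0; 1 -10 0 0 0; 1 -10 0 0 0")

```text
clock: 10.0
eef_pos: [0.489, -0.2258, 0.0737]
tool_rot: [0.777, 0.63, 0.0, 0.0]
ft_force: [-0.4, 0.4, -4.0]
grip_width: 0.0554
grasp_force: 71.9
```

```bash
python3 feel.py 13|tail -9
```

```text
10.30 F [ 0.5 -0.1  3. ] Tool T [-0.015  0.008  0.004] tau4-6 [0.0056, 0.0, 0.0018] vx -0.0025
10.35 F [0.8 0.  2.6] Tool T [ 0.019 -0.024  0.002] tau4-6 [0.006, 0.0029, 0.0014] vx 0.0001
10.40 F [ 0.4 -0.6  2.9] Tool T [-0.014  0.011 -0.048] tau4-6 [0.0059, 0.0052, 0.0011] vx -0.0005
10.45 F [-0.  -0.1  2.2] Tool T [-0.01  -0.021  0.007] tau4-6 [0.0055, 0.0068, 0.0008] vx -0.0007
10.50 F [ 0.2 -0.5  2.2] Tool T [-0.091 -0.001 -0.016] tau4-6 [0.0049, 0.0077, 0.0006] vx -0.0001
10.55 F [0.7 0.3 3.1] Tool T [ 0.029 -0.025  0.044] tau4-6 [0.0045, 0.0084, 0.0005] vx 0.0003
10.60 F [-0.2 -0.5  2.9] Tool T [-0.006 -0.002  0.034] tau4-6 [0.0042, 0.0085, 0.0004] vx -0.0011
mean F [ 0.2  -0.16  2.79] T [-0.0145 -0.0043  0.0066] sd [0.477 0.328 0.411 0.034 0.016 0.028]
clock 10.60 eef [ 0.4893 -0.2246  0.0738] yaw 1.365 tilt [ 0.  0. -1.] shift cm [0. 0. 0.] twist 0.000
```

send_rows(motion="1 0 0 3.5 0; 1 0 0 7 0; 1 0 0 9 0; 1 0 0 9.6 0; 1 0 0 9.95 0")

```text
clock: 11.15
eef_pos: [0.4887, -0.2246, -0.0259]
tool_rot: [0.776, 0.631, -0.0, -0.001]
ft_force: [-8.9, 3.7, 18.5]
grip_width: 0.0554
grasp_force: 74.3
```

send_rows(motion="1 0 0 0 0; 1 0 0 0 0; 0 0 0 0 0; -1 0 0 0 0; -1 0 0 0 0")

```text
clock: 11.65
eef_pos: [0.4901, -0.2253, -0.0248]
tool_rot: [0.776, 0.631, 0.0, 0.001]
ft_force: [-0.1, 0.5, -0.3]
grip_width: 0.0824
grasp_force: 0.0
```

send_rows(motion="-1 0 0 0 0; -1 0 0 0 0; -1 0 0 -2 0; -1 0 0 -6 0; -1 0 0 -10 0")

```text
clock: 12.15
eef_pos: [0.4882, -0.2244, 0.0746]
tool_rot: [0.776, 0.631, -0.001, -0.001]
ft_force: [0.9, -1.1, 0.1]
grip_width: 0.0857
grasp_force: 0.0
```

```bash
python3 -c "
from h import *
go(.491,-.040,.074,np.pi/2+.2226)"
```

```text
clock 12.15 eef [ 0.4882 -0.2244  0.0746] yaw 1.365 tilt [-0.002  0.001 -1.   ] shift cm [18.11 -3.5   0.08] twist -0.429
```

send_rows(motion="-1 4.5 -0.9 0 -0.14; -1 9 -1.8 0 -0.28; -1 13.5 -2.6 0 -0.42; -1 18.1 -3.5 0 -0.43; -1 18.1 -3.5 0 -0.43")

```text
clock: 12.65
eef_pos: [0.4916, -0.0355, 0.0745]
tool_rot: [0.621, 0.784, 0.001, -0.001]
ft_force: [0.8, 0.3, -0.6]
grip_width: 0.0857
grasp_force: 0.0
```

```bash
python3 - <<'E'
from h import *
vision.camera("side")
go(.491,-.040,-.0255,np.pi/2+.2226)
# refit R pose after placing and check M unchanged later
E
```

```text
clock 12.70 eef [ 0.4919 -0.0379  0.0745] yaw 1.800 tilt [ 0.  0. -1.] shift cm [-0.18 -0.13 10.  ] twist 0.007
```

Descend in open state, then close and lift.

send_rows(motion="-1 0 0 3 0; -1 0 0 6 0; -1 0 0 8 0; -1 0 0 9.3 0; -1 0 0 9.9 0")

```text
clock: 13.2
eef_pos: [0.4908, -0.0418, -0.0261]
tool_rot: [0.624, 0.781, -0.001, -0.001]
ft_force: [-0.6, -0.2, -0.4]
grip_width: 0.0858
grasp_force: 0.0
```

send_rows(motion="-1 0 0 0 0; 0 0 0 0 0; 1 0 0 0 0; 1 0 0 0 0; 1 0 0 0 0")

```text
clock: 13.7
eef_pos: [0.4928, -0.0409, -0.0236]
tool_rot: [0.624, 0.782, 0.0, 0.001]
ft_force: [-0.9, -0.5, 5.8]
grip_width: 0.0557
grasp_force: 64.8
```

send_rows(motion="1 0 0 0 0; 1 0 0 0 0")

```text
clock: 13.9
eef_pos: [0.4928, -0.0409, -0.0236]
tool_rot: [0.624, 0.782, 0.0, 0.001]
ft_force: [-1.6, -1.1, 5.0]
grip_width: 0.0552
grasp_force: 64.9
```

send_rows(motion="1 0 0 -2 0; 1 0 0 -5 0; 1 0 0 -9 0; 1 0 0 -10 0; 1 0 0 -10 0")

```text
clock: 14.4
eef_pos: [0.4934, -0.0405, 0.0766]
tool_rot: [0.624, 0.782, 0.001, 0.002]
ft_force: [0.5, 0.9, -4.3]
grip_width: 0.0555
grasp_force: 65.1
```

send_rows(motion="1 4 0 0 0; 1 7 0 0 0; 1 9 0 0 0; 1 10 0 0 0; 1 10 0 0 0")

```text
clock: 14.9
eef_pos: [0.4681, 0.0577, 0.0736]
tool_rot: [0.623, 0.782, -0.001, -0.001]
ft_force: [0.6, -0.4, -3.3]
grip_width: 0.0555
grasp_force: 64.9
```

```bash
python3 feel.py 13
```

```text
14.90 F [-0.5  0.5  3.3] Tool T [-0.044 -0.039 -0.009] tau4-6 [0.0446, 0.154, 0.0971] vx -0.0207
14.95 F [-1.4  0.6  2.5] Tool T [-0.015 -0.072  0.019] tau4-6 [0.0592, 0.0974, 0.0267] vx -0.0043
15.00 F [-0.5  0.6  2.6] Tool T [-0.008  0.005 -0.05 ] tau4-6 [0.0452, 0.0471, 0.0037] vx 0.0011
15.05 F [-1.2 -0.6  3.5] Tool T [ 0.026 -0.022 -0.037] tau4-6 [0.0295, 0.0264, -0.0019] vx 0.0044
15.10 F [ 0.5 -0.2  4. ] Tool T [-0.02  -0.017 -0.01 ] tau4-6 [0.0179, 0.0177, -0.0029] vx 0.0014
15.15 F [ 0.3 -0.4  2.9] Tool T [ 0.026  0.058 -0.009] tau4-6 [0.0101, 0.0128, -0.0025] vx 0.0040
15.20 F [-0.5  0.2  3.3] Tool T [-0.    -0.016  0.02 ] tau4-6 [0.0051, 0.0096, -0.0021] vx 0.0020
15.25 F [0.2 0.4 3.7] Tool T [ 0.01   0.001 -0.019] tau4-6 [0.002, 0.0071, -0.0016] vx 0.0013
15.30 F [0.1 0.3 4. ] Tool T [-0.029 -0.014 -0.018] tau4-6 [0.0001, 0.0051, -0.0012] vx -0.0005
15.35 F [ 0.  -0.9  3.2] Tool T [-0.086  0.013  0.012] tau4-6 [-0.0009, 0.0037, -0.0009] vx -0.0017
15.40 F [-0.1 -0.6  3.4] Tool T [-0.004 -0.011  0.019] tau4-6 [-0.0012, 0.0027, -0.0007] vx -0.0013
15.45 F [0.3 0.5 3.6] Tool T [-0.021  0.015 -0.028] tau4-6 [-0.0013, 0.0022, -0.0005] vx -0.0001
15.50 F [ 0.2 -0.5  3.5] Tool T [-0.04  -0.01  -0.023] tau4-6 [-0.0008, 0.002, -0.0004] vx 0.0014
mean F [ 0.07 -0.11  3.45] T [-0.0179  0.0046 -0.0057] sd [0.245 0.516 0.324 0.032 0.023 0.018]
clock 15.50 eef [0.4698 0.0567 0.0754] yaw 1.794 tilt [ 0.  0. -1.] shift cm [0. 0. 0.] twist 0.000
```

send_rows(motion="1 -4 0 0 0; 1 -7 0 0 0; 1 -9 0 0 0; 1 -10 0 0 0; 1 -10 0 0 0")

```text
clock: 16.05
eef_pos: [0.4922, -0.0414, 0.0753]
tool_rot: [0.624, 0.781, 0.0, 0.0]
ft_force: [-0.7, 0.0, -2.8]
grip_width: 0.0556
grasp_force: 64.9
```

```bash
python3 feel.py 13
```

```text
16.05 F [ 0.2 -0.7  2.8] Tool T [ 0.061  0.042 -0.015] tau4-6 [-0.0357, -0.1396, -0.0905] vx 0.0191
16.10 F [-0.3 -0.4  3.5] Tool T [-0.001  0.016  0.006] tau4-6 [-0.0751, -0.0874, -0.0248] vx 0.0060
16.15 F [ 1.2 -0.7  3.1] Tool T [0.01  0.048 0.018] tau4-6 [-0.0482, -0.0371, -0.0035] vx -0.0016
16.20 F [ 0.6 -0.1  2.7] Tool T [-0.024 -0.002 -0.058] tau4-6 [-0.0206, -0.0162, 0.0018] vx -0.0039
16.25 F [-0.6  0.5  3.9] Tool T [-0.017  0.019 -0.005] tau4-6 [-0.0038, -0.0071, 0.0026] vx -0.0014
16.30 F [-0.7 -0.9  3.9] Tool T [ 0.003 -0.047  0.01 ] tau4-6 [0.0046, -0.0023, 0.0024] vx -0.0011
16.35 F [ 0.1 -0.6  3.3] Tool T [-0.024 -0.009  0.019] tau4-6 [0.0079, 0.0012, 0.002] vx -0.0016
16.40 F [-0.9  0.1  3.7] Tool T [-0.01   0.027 -0.018] tau4-6 [0.0087, 0.0039, 0.0015] vx -0.0005
16.45 F [-0.1  0.5  3.2] Tool T [-0.028  0.06  -0.091] tau4-6 [0.0083, 0.0059, 0.0011] vx 0.0017
16.50 F [0.  0.8 2.7] Tool T [ 0.014 -0.034  0.014] tau4-6 [0.0076, 0.0074, 0.0009] vx 0.0004
16.55 F [ 0.4 -0.2  3.1] Tool T [0.017 0.002 0.025] tau4-6 [0.0069, 0.0082, 0.0007] vx 0.0016
16.60 F [-0.4 -0.2  3.6] Tool T [-0.026  0.04  -0.011] tau4-6 [0.0061, 0.0089, 0.0005] vx -0.0005
16.65 F [0.3 0.7 3.7] Tool T [ 0.014 -0.001  0.031] tau4-6 [0.0056, 0.0089, 0.0004] vx 0.0001
mean F [-0.16  0.02  3.4 ] T [-0.005   0.0048 -0.0026] sd [0.447 0.573 0.392 0.018 0.034 0.037]
clock 16.65 eef [ 0.4919 -0.0402  0.0753] yaw 1.795 tilt [-0.  0. -1.] shift cm [0. 0. 0.] twist 0.000
```

send_rows(motion="1 0 0 3.5 0; 1 0 0 7 0; 1 0 0 9 0; 1 0 0 9.6 0; 1 0 0 9.9 0")

```text
clock: 17.2
eef_pos: [0.4902, -0.0404, -0.0236]
tool_rot: [0.624, 0.782, -0.001, -0.001]
ft_force: [-11.4, 0.9, 20.2]
grip_width: 0.0555
grasp_force: 67.5
```

send_rows(motion="1 0 0 0 0; 1 0 0 0 0; 0 0 0 0 0; -1 0 0 0 0; -1 0 0 0 0")

```text
clock: 17.7
eef_pos: [0.4931, -0.0406, -0.0228]
tool_rot: [0.624, 0.782, 0.001, 0.001]
ft_force: [0.2, -0.7, 0.7]
grip_width: 0.0818
grasp_force: 0.0
```

send_rows(motion="-1 0 0 0 0; -1 0 0 0 0; -1 0 0 -2 0; -1 0 0 -6 0; -1 0 0 -10 0")

```text
clock: 18.2
eef_pos: [0.4909, -0.0404, 0.0767]
tool_rot: [0.624, 0.782, -0.001, -0.001]
ft_force: [1.0, 0.1, 0.1]
grip_width: 0.0856
grasp_force: 0.0
```

```bash
python3 -c "
from h import *
vision.camera('side')
go(.490,.268,.075,np.pi/2+.2)"
```

```text
clock 18.25 eef [ 0.4961 -0.0408  0.084 ] yaw 1.795 tilt [ 0.01  -0.001 -1.   ] shift cm [30.25  6.26  0.87] twist 0.024
```

send_rows(motion="-1 4.5 1 0 0.02; -1 9 2 0 0.02; -1 13.5 3 0 0.02; -1 18 4 0 0.02; -1 22.5 5 0 0.02")

```text
clock: 18.75
eef_pos: [0.4906, 0.1917, 0.0764]
tool_rot: [0.632, 0.775, 0.0, 0.0]
ft_force: [0.6, -0.9, 0.0]
grip_width: 0.0855
grasp_force: 0.0
```

send_rows(motion="-1 4 0.9 0 0; -1 7.6 1.65 0 0; -1 7.6 1.65 0 0; -1 7.6 1.65 0 0")

```text
clock: 19.15
eef_pos: [0.491, 0.2683, 0.0759]
tool_rot: [0.631, 0.776, -0.0, 0.0]
ft_force: [-0.7, -0.6, -0.6]
grip_width: 0.0854
grasp_force: 0.0
```

```bash
python3 -c "
from h import *
vision.camera('side')
go(.490,.268,-.0245,np.pi/2+.2)"; python3 two.py L1
```

```text
clock 19.20 eef [0.491  0.2673 0.0759] yaw 1.775 tilt [-0.001 -0.001 -1.   ] shift cm [ 0.1  -0.08 10.04] twist 0.004
clock 19.20 eef [0.491  0.2673 0.0759] yaw 1.775 tilt [-0.001 -0.001 -1.   ] shift cm [0. 0. 0.] twist 0.000
[ 0.64 -0.07  0.42] [-0.039  0.008 -0.015]
```

View pics/L1.png

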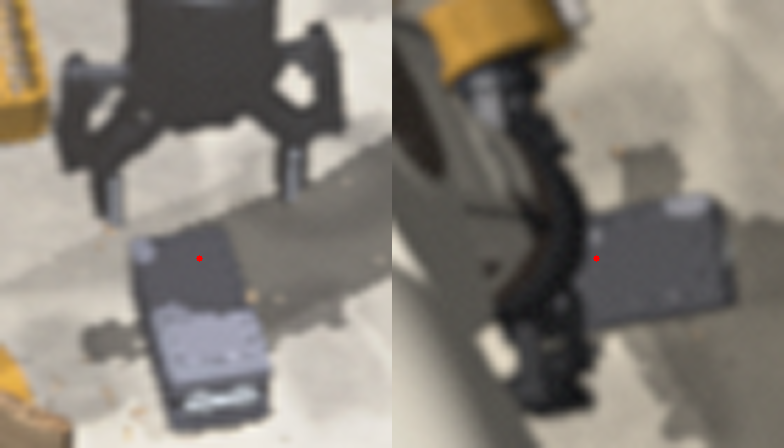

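send_rows(motion="-1 0 0 3 0; -1 0 0 6 0; -1 0 0 8 0; -1 0 0 9.3 0; -1 0 0 9.95 0")

```text
clock: 19.8
eef_pos: [0.491, 0.2663, -0.0243]
tool_rot: [0.632, 0.775, -0.001, -0.0]
ft_force: [-0.5, 0.0, -0.7]
grip_width: 0.0848
grasp_force: 0.0
```

send_rows(motion="-1 0 0 0 0; 0 0 0 0 0; 1 0 0 0 0; 1 0 0 0 0; 1 0 0 0 0")

```text
clock: 20.3
eef_pos: [0.4919, 0.2682, -0.0218]
tool_rot: [0.631, 0.776, 0.001, 0.0]
ft_force: [-1.6, -1.1, 5.9]
grip_width: 0.0555
grasp_force: 65.7
```

send_rows(motion="1 0 0 0 0; 1 0 0 0 0")

```text
clock: 20.5
eef_pos: [0.4919, 0.2681, -0.0219]
tool_rot: [0.631, 0.775, 0.001, 0.0]
ft_force: [-2.1, -1.5, 5.5]
grip_width: 0.0556
grasp_force: 65.7
```

send_rows(motion="1 0 0 -2 0; 1 0 0 -5 0; 1 0 0 -9 0; 1 0 0 -10 0; 1 0 0 -10 0")

```text
clock: 21.0
eef_pos: [0.4929, 0.2686, 0.0784]
tool_rot: [0.631, 0.775, 0.002, 0.001]
ft_force: [-0.1, 0.5, -4.7]
grip_width: 0.0556
grasp_force: 65.3
```

send_rows(motion="1 -4 0 0 0; 1 -7 0 0 0; 1 -9 0 0 0; 1 -10 0 0 0; 1 -10 0 0 0")

```text
clock: 21.5
eef_pos: [0.5106, 0.1684, 0.0749]
tool_rot: [0.632, 0.775, -0.001, -0.001]
ft_force: [-0.4, 0.5, -4.9]
grip_width: 0.055
grasp_force: 65.4
```

```bash
python3 feel.py 13
```

```text
21.50 F [ 0.5 -0.3  4.9] Tool T [ 0.002  0.035 -0.016] tau4-6 [0.0472, -0.1326, -0.0851] vx 0.0206
21.55 F [-0.4  0.4  4.5] Tool T [-0.026  0.033 -0.002] tau4-6 [0.0626, -0.0974, -0.0233] vx 0.0045
21.60 F [-0.2  0.1  5.1] Tool T [-0.01   0.014 -0.022] tau4-6 [0.0494, -0.0516, -0.0032] vx -0.0009
21.65 F [0.3 0.7 5.2] Tool T [-0.02  -0.012 -0.017] tau4-6 [0.0344, -0.0338, 0.0018] vx -0.0037
21.70 F [-0.1 -0.4  4.5] Tool T [-0.001  0.055 -0.042] tau4-6 [0.0231, -0.0276, 0.0026] vx -0.0012
21.75 F [ 0.3 -0.1  4.2] Tool T [-0.023  0.034  0.017] tau4-6 [0.0154, -0.0252, 0.0024] vx -0.0010
21.80 F [0.3 0.2 3.7] Tool T [-0.008  0.011 -0.045] tau4-6 [0.0104, -0.0233, 0.0019] vx -0.0012
21.85 F [ 0.1 -0.3  5. ] Tool T [-0.031  0.042 -0.001] tau4-6 [0.0074, -0.0218, 0.0015] vx -0.0010
21.90 F [-0.5 -0.4  4.3] Tool T [-0.039  0.033  0.033] tau4-6 [0.0051, -0.0269, 0.0011] vx -0.0002
21.95 F [-0.2 -0.6  4. ] Tool T [-0.053  0.034 -0.032] tau4-6 [0.0035, -0.0265, 0.0008] vx 0.0005
22.00 F [0.5 0.8 4.6] Tool T [0.    0.014 0.018] tau4-6 [0.0031, -0.0246, 0.0006] vx -0.0032
22.05 F [-0.6  0.9  4.4] Tool T [ 0.046  0.021 -0.002] tau4-6 [0.0031, -0.0235, 0.0005] vx -0.0014
22.10 F [0.3 0.6 3.7] Tool T [-0.016  0.029  0.007] tau4-6 [0.0035, -0.0233, 0.0004] vx -0.0002
mean F [0.04 0.12 4.25] T [-0.0154  0.0274 -0.0006] sd [0.366 0.533 0.399 0.028 0.01  0.024]
clock 22.10 eef [0.5117 0.1701 0.0769] yaw 1.775 tilt [ 0.  0. -1.] shift cm [0. 0. 0.] twist 0.000
```

send_rows(motion="1 4 0 0 0; 1 7 0 0 0; 1 9 0 0 0; 1 10 0 0 0; 1 10 0 0 0")

```text
clock: 22.65
eef_pos: [0.4912, 0.2687, 0.0767]
tool_rot: [0.631, 0.776, 0.0, 0.0]
ft_force: [0.4, -1.3, -4.4]
grip_width: 0.0552
grasp_force: 65.8
```

```bash
python3 feel.py 13
```

```text
22.65 F [-1.4  0.1  4.4] Tool T [ 0.013 -0.032 -0.031] tau4-6 [-0.034, 0.1507, 0.0798] vx -0.0220
22.70 F [-0.9 -0.4  3.7] Tool T [ 0.001 -0.056 -0.018] tau4-6 [-0.0682, 0.1233, 0.0218] vx -0.0057
22.75 F [-0.3 -0.8  4. ] Tool T [ 0.032 -0.142 -0.004] tau4-6 [-0.0297, 0.044, 0.0031] vx 0.0064
22.80 F [-1.3  0.6  4.6] Tool T [0.018 0.039 0.05 ] tau4-6 [-0.0244, 0.0626, -0.0015] vx -0.0089
22.85 F [ 0.2 -0.5  4.4] Tool T [ 0.001 -0.077 -0.021] tau4-6 [-0.0239, 0.0769, -0.0022] vx 0.0004
22.90 F [ 0.4 -0.3  6.2] Tool T [ 0.041 -0.021 -0.002] tau4-6 [-0.0109, 0.0528, -0.0021] vx 0.0027
22.95 F [-0.3 -0.8  5. ] Tool T [-0.004 -0.037  0.01 ] tau4-6 [-0.0034, 0.0403, -0.0017] vx 0.0025
23.00 F [ 0.2 -0.   4. ] Tool T [-0.007 -0.086 -0.001] tau4-6 [-0.0002, 0.0338, -0.0014] vx 0.0033
23.05 F [ 0.7 -0.   4.5] Tool T [-0.032 -0.055 -0.014] tau4-6 [-0.0002, 0.032, -0.001] vx 0.0010
23.10 F [-0.7  1.   3.9] Tool T [-0.004 -0.024 -0.005] tau4-6 [-0.001, 0.0308, -0.0008] vx 0.0006
23.15 F [0.7 0.3 5.1] Tool T [-0.025 -0.008  0.023] tau4-6 [-0.002, 0.0299, -0.0006] vx 0.0014
23.20 F [0.2 0.1 5.1] Tool T [-0.004 -0.058  0.033] tau4-6 [-0.0028, 0.0293, -0.0005] vx 0.0011
23.25 F [ 0.1 -0.9  4.2] Tool T [ 0.014 -0.047  0.037] tau4-6 [-0.0035, 0.0291, -0.0003] vx -0.0006
mean F [ 0.18 -0.09  4.74] T [-0.0025 -0.042   0.0099] sd [0.451 0.561 0.733 0.021 0.023 0.018]
clock 23.25 eef [0.4916 0.2675 0.0769] yaw 1.774 tilt [ 0. -0. -1.] shift cm [0. 0. 0.] twist 0.000
```

```bash
python3 - <<'E'
from h import *
mk={}
for c,u in(("top",(296,173)),("side",(264,222))):
    i=cv2.imread(f"pics/{c}0.png"); hsv=cv2.cvtColor(i,cv2.COLOR_BGR2HSV)
    g=cv2.inRange(hsv,(12,140,70),(30,255,255)); k=cv2.morphologyEx(g,cv2.MORPH_CLOSE,np.ones((9,9)))
    m=comp(k>0,u).astype(np.uint8); h=cv2.convexHull(cv2.findContours(m,0,2)[0][0]); z=np.zeros_like(m); cv2.fillConvexPoly(z,h,1); mk[c]=z.astype(float); print(c,z.sum())
for lens in("pin","equi"):
    cost=lambda q:sum(abs(hullmask(proj(c,box(*q[:3],(.124,.252,.037),q[3]),lens))-mk[c]).sum()/mk[c].sum() for c in mk)
    x0=np.array([.65,-.025,.13,0]); S=np.vstack([x0,x0+np.diag([.015,.015,.1,.01])])
    b=minimize(cost,x0,method="Nelder-Mead",options=dict(initial_simplex=S)); print(lens,b.x.round(4),round(b.fun,3))
go(.65,-.025,.105,np.pi/2+.13)
E
```

```text
top 3940
side 1689
pin [ 0.6577 -0.0232  0.1532 -0.0065] 0.307
equi [ 0.6569 -0.0241  0.1518 -0.0073] 0.273
clock 23.30 eef [0.4915 0.2676 0.0768] yaw 1.774 tilt [ 0. -0. -1.] shift cm [-31.86   9.6   -2.82] twist 0.074
```

send_rows(motion="1 0 0 -1.5 0; 1 0 0 -3 0")

```text
clock: 23.5
eef_pos: [0.4908, 0.2674, 0.1065]
tool_rot: [0.631, 0.775, -0.001, -0.0]
ft_force: [0.6, 0.8, -4.0]
grip_width: 0.0552
grasp_force: 65.6
```

send_rows(motion="1 -3 1 0 0.01; 1 -7 2.2 0 0.02; 1 -11 3.5 0 0.03; 1 -15 4.7 0 0.04; 1 -19 6 0 0.05")

```text
clock: 24.0
eef_pos: [0.5892, 0.0925, 0.1069]
tool_rot: [0.651, 0.759, 0.0, -0.0]
ft_force: [-0.0, 2.0, -3.7]
grip_width: 0.0556
grasp_force: 65.4
```

send_rows(motion="1 -4 1.25 0 0; 1 -7.5 2.35 0 0; 1 -10.5 3.3 0 0; 1 -12 3.8 0 0; 1 -12.8 4 0 0")

```text
clock: 24.5
eef_pos: [0.6482, -0.0278, 0.1064]
tool_rot: [0.651, 0.759, -0.0, -0.0]
ft_force: [-0.6, 1.1, -3.9]
grip_width: 0.0552
grasp_force: 65.7
```

send_rows(motion="1 0 0 0 0; 1 0 0 0 0; 1 0 0 0 0; 1 0 0 0 0; 1 0 0 0 0")

```text
clock: 25.0
eef_pos: [0.6477, -0.0255, 0.107]
tool_rot: [0.65, 0.76, 0.0, 0.0]
ft_force: [0.1, -0.2, -4.5]
grip_width: 0.0553
grasp_force: 65.4
```

```bash
python3 - <<'E'
from h import *
o=bot.get_obs(); go(.653,-.024,.105,np.pi/2+.15,o); print(o["grip_width"],o["grasp_force"],np.abs(o["joint_vel"]).max())
ims=[]
for c,u,n in(("top",(100,60),(340,230)),("side",(220,120),(140,230))):
    f=vision.camera(c)[...,::-1][u[1]:u[1]+n[1],u[0]:u[0]+n[0]]
    ims.append(cv2.resize(f,None,fx=400/n[0]*(1 if c=="top" else 1),fy=400/n[0],interpolation=cv2.INTER_CUBIC))
h=min(600,max(i.shape[0] for i in ims)); ims=[cv2.copyMakeBorder(i[:h],0,h-min(h,i.shape[0]),0,0,0) for i in ims]
cv2.imwrite("pics/fin.png",np.hstack(ims))
print("side px: case centre if bottom .128:",proj("side",[[.653,-.024,.15]]),"tray",proj("side",[[.653,-.024,.0185]]))
E
```

```text
clock 25.00 eef [ 0.6477 -0.0255  0.107 ] yaw 1.726 tilt [ 0.  0. -1.] shift cm [0.07 0.55 0.2 ] twist 0.005
0.05527832495956747 65.41890174150467 0.044391679683405336
side px: case centre if bottom .128: [[261.43711784 188.94444037]] tray [[263.37783846 219.25569011]]
```

View pics/fin.png

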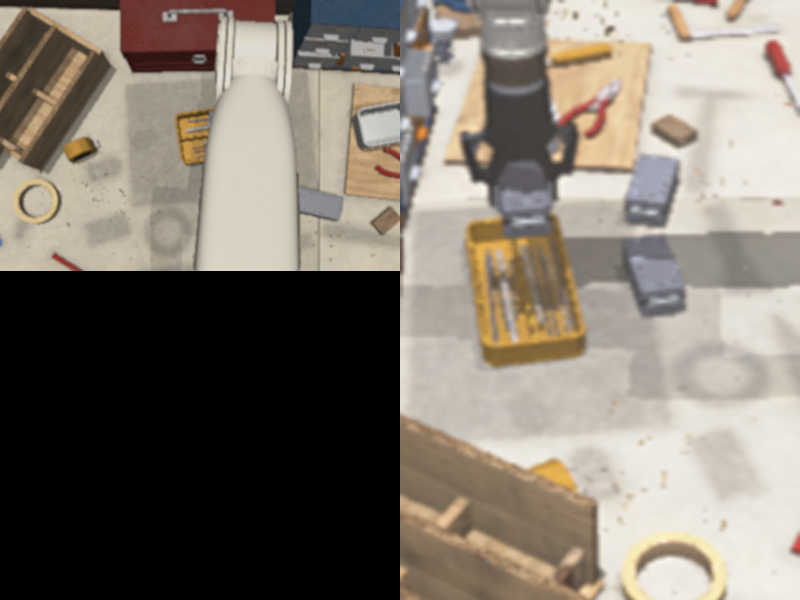

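send_rows(motion="1 0 0.2 0 0; 1 0 0.4 0 0; 1 0 0.4 0 0; 1 0 0.4 0 0; 1 0 0.4 0 0")

```text
clock: 25.6
eef_pos: [0.6518, -0.026, 0.1067]
tool_rot: [0.651, 0.759, -0.0, -0.0]
ft_force: [0.4, -0.3, -3.3]
grip_width: 0.0552
grasp_force: 65.7
```

send_rows(motion="1 0 0 0 0; 1 0 0 0 0; 1 0 0 0 0; 1 0 0 0 0; 1 0 0 0 0")

```text
clock: 26.1
eef_pos: [0.6518, -0.0259, 0.1068]
tool_rot: [0.651, 0.759, -0.0, -0.0]
ft_force: [-0.1, -0.8, -4.3]
grip_width: 0.0555
grasp_force: 65.7
```

```bash
python3 - <<'E'
from h import *
go(.653,-.024,.105,np.pi/2+.15); print(workorder.job_done())
E
```

```text
clock 26.10 eef [ 0.6518 -0.0259  0.1068] yaw 1.725 tilt [-0.  0. -1.] shift cm [0.17 0.15 0.18] twist 0.004
the job is handed in; nothing more can be done
None
```

The rattling case is the left one (largest y). I handed the job in at 26 s, holding it level and still about 9 cm above the middle of the tray; the two silent cases are flat and upright on the table, and the job's verdict was not shown.

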